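# Stand the fallen bearing housing back up in its lane

### The arm

A 6-joint arm with a two-finger parallel gripper is mounted at the origin on the work surface. World frame = base frame: x ahead of the robot, y to its left, z up, the work surface at z = 0. Lengths are in m, angles in rad, forces in N, time in s.
With the tool pointing down it reaches from about 0.325 to 0.85 m from the base axis. Payload 15.5 kg.
Tool frame: the origin (TCP) lies on the centre line of the jaws, within the pads' length; the fingertips stand 22 mm ahead of it and the grasp point (between the pads) lies 3 mm ahead of it (bot.finger_overhang is the distance from the TCP to the fingertips, in m); z points along the fingers, y is the line along which they close (so a half turn about z gives the same grasp; the last joint's range is limited). The gripper opens to 91 mm and grips with 3 to 60 N. Pads are 32 mm wide; open, the fingers measure 118 mm over their backs; the gripper's body (76 mm by 178 mm) begins 60 mm behind the grasp point.
Start: joints at [-1.292, 0.494, 1.345, -0, 1.302, -0.096], TCP at [0.229, -0.582, 0.236] pointing down, gripper open.
Joint ranges: [-2.91, 2.91], [-0.82, 2.16], [0.22, 2.67], [-1.22, 4.37], [0.12, 2.79], [-3.08, 3.08]. Speed limits (rad/s): [1.89, 1.89, 2.57, 3.01, 3.01, 3.01].

### API

Orientations are given as a unit quaternion [w, x, y, z].
In Python, from cell import bot gives the robot as it stands. Calls block until the motion is done:
- bot.move_to(position, orientation): joint-space move of the TCP to a pose.
- bot.servo_line(position, rate=0.15, rotation=None, max_force=None): straight line of the TCP; rotation=None keeps the orientation; rate is the mean speed in m/s. With max_force (N) it stops when the force on the tool has changed by that much, and returns True; else False.
- bot.move_j(angles): joint-space move.
- bot.ungrasp() and bot.close_gripper(): open the fingers fully, or close them until they stop; the grip force is fixed at half the most.
- bot.sleep(seconds).
- bot.ik(position, orientation): joint angles nearest the present ones, or None.
- bot.snapshot(name): name is "scene" or "side" or "wrist"; returns the picture (384x512x3 uint8, blue, green, red); there is no depth.
- bot.camera_info(name): a dict with "camera_matrix" (3x3 intrinsics, pixels), "rvec" (rotation vector, rad) and "tvec" (3), from world to camera coordinates, as OpenCV has them. Camera axes: x right, y down, z forward; pixel columns grow to the right and rows downward; lengths in m; the calibration is good to about 2 mm. A picture is of the moment at which its call begins: read the wrist's pose just before it. camera_info takes no time and is no camera call; for the wrist camera it gives the pose at the moment of the call.
A pose or a line that the arm cannot do raises bot.IKError and nothing moves.
- bot.job_done(): hands the job in; it is judged then, once.
Trained networks look in the newest picture that a camera, given by its name, has taken for a name from the list of things; names that differ only in an ending like _2 or _b are one class to them, and where a whole thing is asked for, a point or a joint stands for the part that bears it (a point fixed in the world has none). Each returns a list of dicts, best first, with "confidence" (0 to 1); they miss things now and then, are a little off and sometimes report something else, mostly with a low value. They report only what shows in the picture. A call takes as long as a camera call. They do not tell look-alikes from the thing itself.
- bot.cut_out(name, camera): "mask" (384x512 bool, what is visible of it) and "bbox" ([left, top, right, bottom] in pixels, round what is visible of it).
- bot.pinpoint(name, camera): "position" ([column, row] in pixels: a listed point, or the origin of a listed thing).
Readings, each from a call of its own:
- bot.get_time_s(): time.
- bot.get_q(): joint angles.
- bot.get_dq(): joint speeds.
- bot.get_joint_efforts(): joint torques, N m.
- bot.get_position(): TCP position.
- bot.get_tcp_rot(): TCP orientation.
- bot.get_ft_force(): force on the tool from outside, world axes, zero at the start.
- bot.get_moment(): the same for the moment, N m.
- bot.get_grip_width(): finger opening in m.
- bot.get_finger_force(): force on a finger pad.
Only numpy, scipy, OpenCV 4.12 (cv2) and the standard library are available. Lean on these libraries where they do the work, as an engineer would, in place of code of your own. Each camera call takes 0.05 s, during which the arm holds its last target. There are 200 camera calls.

### The job

One of the four bearing housings in the inspection lane has tipped over. Stand it upright on its square flange in the middle of the empty grey pad it lies over, and leave the three standing housings and the other things on the bench where they are.

Things in the scene. Friction and masses are not known exactly. Their poses are not given: they have to be found in the camera images.
- lane: shallow fixed aluminium tray that holds the row, 172 mm wide (its x) and 680 mm long (its y), floor 6 mm above the bench, a rim 16 mm high above the bench and 6 mm thick along each long side, ends open. Origin under its centre at bench height, z up
- station0 (a point): centre of pad 1 of 4 in the lane (a thin dark grey square of 110 mm, level with the tray's floor), on the floor's surface, 6 mm above the bench; the pads are 165 mm apart along the lane's y. Three carry a standing housing; the fallen one lies over the fourth
- station1 (a point): centre of pad 2 of 4 in the lane (a thin dark grey square of 110 mm, level with the tray's floor), on the floor's surface, 6 mm above the bench; the pads are 165 mm apart along the lane's y. Three carry a standing housing; the fallen one lies over the fourth
- station2 (a point): centre of pad 3 of 4 in the lane (a thin dark grey square of 110 mm, level with the tray's floor), on the floor's surface, 6 mm above the bench; the pads are 165 mm apart along the lane's y. Three carry a standing housing; the fallen one lies over the fourth
- station3 (a point): centre of pad 4 of 4 in the lane (a thin dark grey square of 110 mm, level with the tray's floor), on the floor's surface, 6 mm above the bench; the pads are 165 mm apart along the lane's y. Three carry a standing housing; the fallen one lies over the fourth
- housing0: standing aluminium bearing housing: square flange 76 x 76 x 10 mm at its foot, barrel 50 mm in diameter rising 100 mm from it (110 mm in all, about 0.4 kg), dark bore disc on the barrel's end. Origin on its axis, 55 mm from either end; z axis along the barrel from flange to bore end (up). Over which pad it stands varies
- housing1: standing aluminium bearing housing: square flange 76 x 76 x 10 mm at its foot, barrel 50 mm in diameter rising 100 mm from it (110 mm in all, about 0.4 kg), dark bore disc on the barrel's end. Origin on its axis, 55 mm from either end; z axis along the barrel from flange to bore end (up). Over which pad it stands varies
- housing2: standing aluminium bearing housing: square flange 76 x 76 x 10 mm at its foot, barrel 50 mm in diameter rising 100 mm from it (110 mm in all, about 0.4 kg), dark bore disc on the barrel's end. Origin on its axis, 55 mm from either end; z axis along the barrel from flange to bore end (up). Over which pad it stands varies
- fallen: the one that has tipped over and lies on its side in the lane, resting on a flange edge and the barrel's end: aluminium bearing housing: square flange 76 x 76 x 10 mm at its foot, barrel 50 mm in diameter rising 100 mm from it (110 mm in all, about 0.4 kg), dark bore disc on the barrel's end. Origin on its axis, 55 mm from either end; z axis along the barrel from flange to bore end
- tin: bystander: dark round closed tin, 90 mm across, 70 mm tall, behind the lane; origin under its centre
- foam: bystander: grey packing block, 90 x 140 x 45 mm, in front of the lane; origin under its centre
- wrench: bystander: steel wrench 190 mm long, lying on the bench in front of the lane
Not all that is in view belongs to the job. Leave any yellow look-alike of the housing2 alone.

How it is judged:
At the end, for the whole second after the job is handed in: The fallen housing stands still on its flange on the lane floor (0.08 rad of upright, height within 5 mm), axis within 30 mm of the free pad's centre; the other housings upright (0.08 rad) within 20 mm of their starts; tin, foam and wrench within 40 mm of theirs (angle between each of fallen, housing0, housing1, housing2's own z axis and vertical below 0.08 rad and z of fallen in the frame of lane between 0.056 and 0.066 m and (horizontal distance between fallen and station0 below 0.03 m or horizontal distance between fallen and station1 below 0.03 m or horizontal distance between fallen and station2 below 0.03 m or horizontal distance between fallen and station3 below 0.03 m) and linear speed of fallen below 0.02 m/s and angular speed of fallen below 0.2 rad/s and distance of each of housing0, housing1, housing2 from where it was at the start of the episode below 0.02 m and distance of each of tin, foam, wrench from where it was at the start of the episode below 0.04 m); the robot touches nothing.
It fails at once if a standing housing is knocked over (angle between any of housing0, housing1, housing2's own z axis and vertical above 0.5 rad).
It also fails if it takes over 51 s, if anything falls off the work surface, if the arm or the gripper's body presses on something with over 40 N, if the wrist force passes 120 N, or if a joint passes its speed limit or range.

## Working session

There is one attempt and no reset: what is moved stays moved. The work goes in short steps, each a Python script; the robot and the scene stay as the last script left them, time stands still between calls to the robot, and variables do not carry over. Pictures are saved under pics/ and viewed, at most 10 in all, crops included, and the job is handed in when it is done.

```bash
mkdir -p pics; ls; python3 - <<'E'
from cell import bot
import cv2,numpy as np
a=[]
for c in ("scene","side"):
    im=bot.snapshot(c); cv2.imwrite(f"pics/{c}0.png",im)
    i=bot.camera_info(c); R=cv2.Rodrigues(np.array(i["rvec"],float))[0]
    print(c,"pos",(-R.T@np.array(i["tvec"]).ravel()).round(3),"fwd",R[2].round(2),np.array(i["camera_matrix"])[0,0])
    for n in ("fallen","housing0","station0","lane","tin","foam","wrench"):
        print(n,[(round(d["confidence"],2),np.round(d["position"]).tolist()) for d in bot.pinpoint(n,c)])
    for n in ("fallen","housing0"):
        print(n,[(round(d["confidence"],2),np.round(d["bbox"]).tolist()) for d in bot.cut_out(n,c)])
cv2.imwrite("pics/wrist0.png",bot.snapshot("wrist"))
E
```

```text
pics
scene pos [ 1.079 -0.266  1.049] fwd [-0.46  0.27 -0.85] 411.51522744541717
fallen [(0.69, [228.0, 224.0])]
housing0 [(0.9, [323.0, 166.0]), (0.85, [169.0, 246.0]), (0.68, [278.0, 194.0]), (0.67, [383.0, 155.0]), (0.61, [364.0, 218.0]), (0.47, [293.0, 272.0])]
station0 [(0.89, [319.0, 180.0]), (0.86, [273.0, 204.0]), (0.7, [170.0, 255.0]), (0.59, [226.0, 228.0])]
lane [(0.9, [251.0, 220.0])]
tin [(0.97, [290.0, 272.0]), (0.27, [225.0, 227.0])]
foam [(0.57, [121.0, 206.0])]
wrench [(0.68, [287.0, 111.0])]
fallen [(0.67, [211.0, 203.0, 247.0, 251.0]), (0.38, [275.0, 92.0, 299.0, 134.0]), (0.31, [126.0, 147.0, 362.0, 305.0])]
housing0 [(0.91, [304.0, 152.0, 337.0, 192.0]), (0.73, [259.0, 179.0, 297.0, 219.0]), (0.65, [364.0, 139.0, 395.0, 177.0]), (0.62, [342.0, 199.0, 377.0, 244.0]), (0.59, [155.0, 229.0, 192.0, 272.0])]
side pos [0.017 0.794 1.06 ] fwd [ 0.4  -0.55 -0.73] 404.47474358386546
fallen [(0.63, [263.0, 176.0]), (0.62, [234.0, 199.0])]
housing0 [(0.96, [203.0, 229.0]), (0.95, [150.0, 262.0]), (0.89, [236.0, 199.0]), (0.62, [292.0, 147.0]), (0.56, [163.0, 205.0])]
station0 [(0.72, [206.0, 238.0]), (0.71, [265.0, 180.0]), (0.63, [290.0, 158.0]), (0.56, [238.0, 207.0])]
lane [(0.58, [247.0, 194.0])]
tin [(0.89, [206.0, 172.0])]
foam [(0.78, [349.0, 172.0])]
wrench [(0.67, [268.0, 308.0])]
fallen [(0.74, [245.0, 158.0, 281.0, 190.0]), (0.56, [167.0, 137.0, 324.0, 270.0])]
housing0 [(0.93, [136.0, 242.0, 167.0, 287.0]), (0.76, [220.0, 181.0, 247.0, 217.0]), (0.75, [152.0, 188.0, 177.0, 224.0]), (0.73, [190.0, 212.0, 220.0, 254.0]), (0.68, [278.0, 128.0, 306.0, 166.0]), (0.66, [165.0, 138.0, 323.0, 276.0])]
```

View pics/scene0.png

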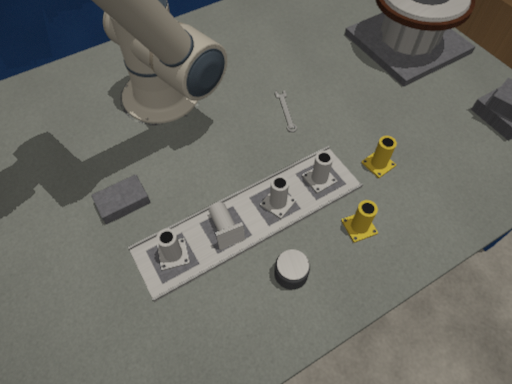

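View pics/side0.png

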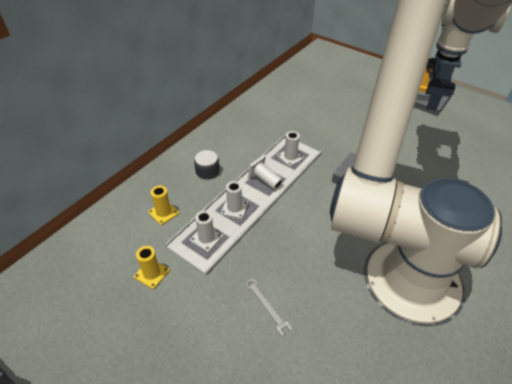

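The scene view shows four candidates in the lane: three silver housings standing at (169,246), (278,194) and (323,166), and one lying at (227,225) with its flange towards the tin and its bore end towards the robot. There are two yellow look-alikes at (383,155) and (364,218). In the side view the fallen one is at (263,176). I choose the silver one lying at scene (227,225), and will measure it and check it with a close crop.

```bash
cat > h.py <<'E'
from cell import bot
import cv2,numpy as np
from scipy.spatial.transform import Rotation as Ro
def cam(c):
    i=bot.camera_info(c); K=np.array(i["camera_matrix"],float); R=cv2.Rodrigues(np.array(i["rvec"],float))[0]
    return K,R,np.array(i["tvec"],float).ravel()
def onplane(c,px,z,C=None):
    K,R,t=C or cam(c); o=-R.T@t; d=R.T@np.linalg.solve(K,[px[0],px[1],1]); return o+d*(z-o[2])/d[2]
def proj(C,P):
    K,R,t=C; p=(np.atleast_2d(P)@R.T+t)@K.T; return p[:,:2]/p[:,2:]
def quat(zt,yt):  # tool z, tool y
    zt=np.array(zt,float);zt/=np.linalg.norm(zt);yt=np.array(yt,float);yt-=zt*(yt@zt);yt/=np.linalg.norm(yt)
    q=Ro.from_matrix(np.c_[np.cross(yt,zt),yt,zt]).as_quat(); return [q[3],*q[:3]]
E
python3 - <<'E'
from h import *
for c,S,H in (("scene",[(319,180),(273,204),(226,228),(170,255)],[(323,166),(278,194),(169,246)]),("side",[(206,238),(238,207),(265,180),(290,158)],[(203,229),(236,199),(292,147)])):
    print(c);print(np.array([onplane(c,p,.006) for p in S]).round(3).tolist());print(np.array([onplane(c,p,.061) for p in H]).round(3).tolist())
    print("fallen",onplane(c,(228,224) if c=="scene" else (263,176),.04).round(3))
    print("tin",onplane(c,(290,272) if c=="scene" else (206,172),0).round(3))
# look down from above
for z in (.45,.4,.35):
    try: bot.move_to([.42,0.0,z],quat([0,0,-1],[0,1,0]));break
    except bot.IKError: print("ik",z)
print(bot.get_q())
cv2.imwrite("pics/wrist1.png",bot.snapshot("wrist"))
K,R,t=cam("wrist"); print((-R.T@t).round(3),R.round(2).tolist(),K[0,0])
E
```

```text
scene
[[0.59, 0.257, 0.006], [0.588, 0.093, 0.006], [0.586, -0.063, 0.006], [0.578, -0.234, 0.006]]
[[0.582, 0.269, 0.061], [0.594, 0.103, 0.061], [0.58, -0.227, 0.061]]
fallen [ 0.594 -0.059  0.04 ]
tin [0.786 0.02  0.   ]
side
[[0.59, 0.256, 0.006], [0.589, 0.091, 0.006], [0.59, -0.07, 0.006], [0.581, -0.225, 0.006]]
[[0.59, 0.264, 0.061], [0.586, 0.104, 0.061], [0.579, -0.228, 0.061]]
fallen [ 0.588 -0.054  0.04 ]
tin [0.793 0.023 0.   ]
[-1.43312549e-01  3.45317358e-02  1.42039885e+00 -1.15746334e-04
  1.68714876e+00 -1.71273651e+00]
[ 0.337 -0.     0.6  ] [[0.0, 1.0, 0.0], [0.96, -0.0, 0.29], [0.29, -0.0, -0.96]] 285.9155255390138
```

View pics/wrist1.png

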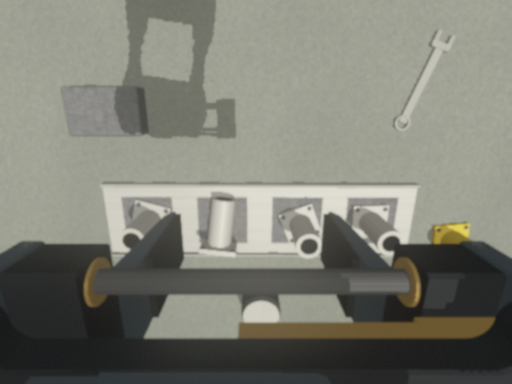

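```bash
python3 - <<'E'
from h import *
im=bot.snapshot("wrist"); C=cam("wrist")
for n in ("fallen","station0","lane"):
    for d in bot.pinpoint(n,"wrist"): print(n,round(d["confidence"],2),np.round(d["position"]),onplane(0,d["position"],.04 if n=="fallen" else .006,C).round(3))
for d in bot.cut_out("fallen","wrist"): print(d["confidence"],d["bbox"])
b=bot.cut_out("fallen","wrist")[0]; l,t,r,bb=[int(v) for v in b["bbox"]]; l-=12;t-=12;r+=12;bb+=12
print(l,t); cr=im[t:bb,l:r]; s=min(800//cr.shape[1],600//cr.shape[0],7); print(s); cv2.imwrite("pics/crop1.png",cv2.resize(cr,None,fx=s,fy=s,interpolation=cv2.INTER_CUBIC))
E
```

```text
fallen 0.7 [218. 225.] [ 0.582 -0.072  0.04 ]
station0 0.97 [223. 221.] [ 0.589 -0.065  0.006]
station0 0.65 [295. 219.] [0.584 0.096 0.006]
lane 0.72 [262. 220.] [0.585 0.022 0.006]
lane 0.28 [423.  84.] [0.301 0.333 0.006]
0.87 [199.7, 198.0, 236.9, 260.1]
187 186
6
```

View pics/crop1.png

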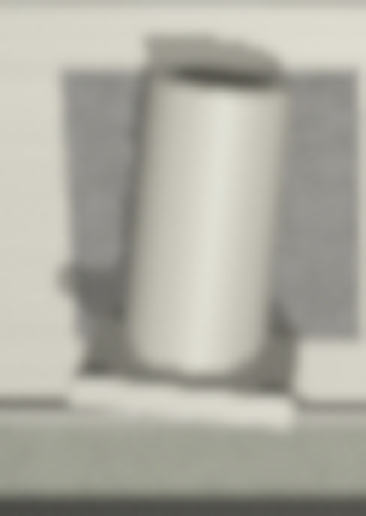

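The crop confirms the silver fallen housing: bore end at wrist pixel (224,200) facing the robot, flange at (218,252) by the far rim. I'll refine its pose with a silhouette fit over the three cameras and test reachability of the tilted grasp.

```bash
cat > fit.py <<'E'
from h import *
from scipy.optimize import minimize
T=np.arctan(.13)
a=np.linspace(0,2*np.pi,40)
barrel=np.array([[.025*np.cos(t),.025*np.sin(t),z] for z in (-.045,.055) for t in a])
fl=np.array([[x,y,z] for x in(-.038,.038) for y in(-.038,.038) for z in(-.055,-.045)])
def pose(p):
    z=np.array([np.cos(p[2])*np.cos(T),np.sin(p[2])*np.cos(T),-np.sin(T)]); y=np.array([-np.sin(p[2]),np.cos(p[2]),0])
    return np.c_[np.cross(y,z),y,z],np.array([p[0],p[1],.006+.025*np.cos(T)+.055*np.sin(T)])
def sil(C,p):
    R,o=pose(p); m=np.zeros((384*4,512*4),np.uint8)
    for P in (barrel,fl):
        q=(proj(C,P@R.T+o)+.5)*4
        cv2.fillConvexPoly(m,cv2.convexHull(q.astype(np.float32)).astype(np.int32),1)
    return cv2.resize(m.astype(np.float32),(512,384),interpolation=cv2.INTER_AREA)
def fit(obs,p0):
    def cost(p): return sum(1-np.minimum(s,m).sum()/np.maximum(s,m).sum() for C,m in obs for s in [sil(C,p)])
    b=None
    for d in (0,.1,-.1):
        s=np.array(p0)+[0,0,d]
        r=minimize(cost,s,method="Nelder-Mead",options=dict(initial_simplex=np.array([s,s+[.015,0,0],s+[0,.015,0],s+[0,0,.15]]),xatol=1e-4,fatol=1e-4))
        if b is None or r.fun<b.fun:b=r
    return b
E
python3 - <<'E'
from fit import *
obs={}
for c in ("scene","side","wrist"):
    im=bot.snapshot(c);d=bot.cut_out("fallen",c)
    if d: obs[c]=(cam(c),d[0]["mask"].astype(np.float32)); print(c,d[0]["bbox"])
p0=[.59,-.065,np.pi+.1]
for k in obs:
    r=fit([obs[k]],p0); print(k,r.x.round(4),round(r.fun,3))
r=fit(list(obs.values()),p0); print("all",r.x.round(4),round(r.fun,3))
R,o=pose(r.x); z=R[:,2]; y=R[:,1]
np.save("p.npy",r.x)
# reach test: tool tilt alpha from down toward +x radially (towards the flange), at pick and after rotation
h=-np.array([z[0],z[1],0]);h/=np.linalg.norm(h)
q0=bot.get_q()
for adeg in (0,15,30,40,50,60):
  A=np.radians(adeg); d=np.sin(A)*h-np.cos(A)*np.array([0,0,1])
  for s in (1,-1):
    g=o+.02*z
    i=bot.ik(g-.003*d,quat(d,s*y))
    A2=A-np.pi/2+T; d2=np.sin(A2)*h-np.cos(A2)*np.array([0,0,1])
    k=bot.ik(np.array([.588,-.065,.061+.02])-.003*d2,quat(d2,s*y))
    k2=bot.ik(np.array([.588,-.065,.2])-.003*d2,quat(d2,s*y))
    print(adeg,s,[None if v is None else np.round(v,2).tolist() for v in(i,k,k2)])
E
```

```text
scene [212.6, 204.1, 248.3, 249.5]
side [246.4, 156.5, 284.7, 188.0]
wrist [197.5, 195.5, 237.3, 259.2]
scene [ 0.582  -0.0682  3.0141] 0.074
side [ 0.5855 -0.0705  2.9984] 0.06
wrist [ 0.5825 -0.066   3.0122] 0.046
all [ 0.5828 -0.0671  3.0007] 0.25
0 1 [[-0.22, 0.67, 1.67, -0.0, 0.79, 1.49], [-0.19, 1.41, 0.47, -0.11, 2.71, 1.47], None]
0 -1 [[-0.22, 0.67, 1.67, -0.0, 0.79, -1.65], [-0.19, 1.41, 0.47, -0.11, 2.71, -1.67], None]
15 1 [[-0.23, 0.63, 1.9, 0.07, 0.36, 1.42], [-0.19, 1.26, 0.62, -0.07, 2.44, 1.5], [-0.19, 1.13, 0.62, -0.08, 2.57, 1.49]]
15 -1 [[-0.23, 0.63, 1.9, 0.07, 0.36, -1.72], [-0.19, 1.26, 0.62, -0.07, 2.44, -1.64], [-0.19, 1.13, 0.62, -0.08, 2.57, -1.66]]
30 1 [[-0.25, 0.67, 2.11, 2.8, 0.17, -1.33], [-0.19, 1.1, 0.81, -0.05, 2.14, 1.52], [-0.19, 0.98, 0.76, -0.05, 2.31, 1.51]]
30 -1 [[-0.25, 0.67, 2.11, 2.8, 0.17, 1.81], [-0.19, 1.1, 0.81, -0.05, 2.14, -1.62], [-0.19, 0.98, 0.76, -0.05, 2.31, -1.64]]
40 1 [[-0.27, 0.76, 2.24, 2.99, 0.57, -1.54], [-0.19, 1.0, 0.95, -0.04, 1.93, 1.52], [-0.19, 0.88, 0.88, -0.04, 2.12, 1.51]]
40 -1 [[-0.27, 0.76, 2.24, 2.99, 0.57, 1.6], [-0.19, 1.0, 0.95, -0.04, 1.93, -1.62], [-0.19, 0.88, 0.88, -0.04, 2.12, -1.63]]
50 1 [[-0.28, 0.93, 2.36, 3.01, 1.02, -1.6], [-0.19, 0.9, 1.1, -0.03, 1.71, 1.52], [-0.19, 0.78, 1.01, -0.03, 1.92, 1.52]]
50 -1 [[-0.28, 0.93, 2.36, 3.01, 1.02, 1.55], [-0.19, 0.9, 1.1, -0.03, 1.71, -1.62], [-0.19, 0.78, 1.01, -0.03, 1.92, -1.63]]
60 1 [[-0.3, 1.16, 2.44, 3.0, 1.5, -1.64], [-0.2, 0.8, 1.24, -0.02, 1.49, 1.52], [-0.2, 0.68, 1.15, -0.02, 1.71, 1.51]]
60 -1 [[-0.3, 1.16, 2.44, 3.0, 1.5, 1.5], [-0.2, 0.8, 1.24, -0.02, 1.49, -1.62], [-0.2, 0.68, 1.15, -0.02, 1.71, -1.63]]
```

```bash
cat > plan.py <<'E'
from fit import *
R,o=pose(np.load("p.npy")); z=R[:,2]; y=-R[:,1]
h=-np.array([z[0],z[1],0]);h/=np.linalg.norm(h); S=np.array([.587,-.067,.006]); G=.012
def dirn(A): return np.sin(A)*h-np.cos(A)*np.array([0,0,1])
A=np.radians(20); d=dirn(A); Q=quat(d,y); g=o+G*z
d2=dirn(A-np.pi/2+T); Q2=quat(d2,y); place=S+[0,0,.055+G]
tcp=lambda p,dd: np.array(p)-.003*dd
E
python3 - <<'E'
from plan import *
print("t",bot.get_time_s())
for p,dd,q in((g-.1*d,d,Q),(g,d,Q),(g+[0,0,.12],d,Q),(place+[0,0,.09],d2,Q2),(place,d2,Q2),(place-.1*d2,d2,Q2)):
    v=bot.ik(tcp(p,dd),q); print(None if v is None else v.round(2))
if all(bot.ik(tcp(p,dd),q) is not None for p,dd,q in((g-.1*d,d,Q),(g,d,Q),(place,d2,Q2),(place+[0,0,.09],d2,Q2))):
    bot.move_to(tcp(g-.1*d,d),Q)
    print("hit",bot.servo_line(tcp(g,d),rate=.06,max_force=8),bot.get_position(),tcp(g,d))
    print("t",bot.get_time_s(),bot.get_ft_force())
    cv2.imwrite("pics/wrist2.png",bot.snapshot("wrist")); cv2.imwrite("pics/side2.png",bot.snapshot("side")[100:260,150:350].repeat(3,0).repeat(3,1))
E
```

```text
t 4.0083
[-0.25  0.42  1.96  0.09  0.42 -1.75]
[-0.24  0.63  1.95  0.15  0.22 -1.81]
[-0.24  0.4   1.85  0.06  0.54 -1.72]
[-0.19  1.12  0.68 -0.07  2.44 -1.64]
[-0.19  1.22  0.69 -0.06  2.33 -1.63]
None
hit False [ 0.5700533  -0.06536468  0.03944575] [ 0.57002148 -0.06533088  0.03915382]
t 7.1167 [ 0.97308566 -0.01980531 -0.012     ]
```

View pics/wrist2.png

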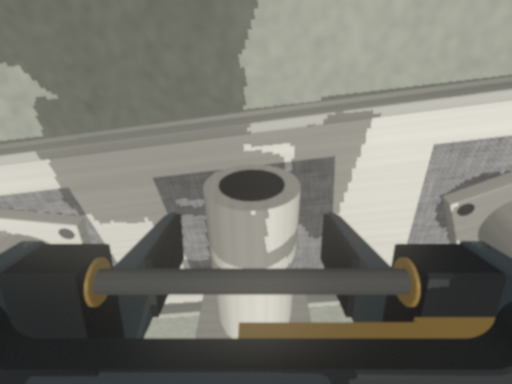

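The barrel (bore at (252,185)) lies centred between the fingers. Now I grip, lift and rotate.

```bash
python3 - <<'E'
from plan import *
bot.close_gripper(); print("w",bot.get_grip_width(),bot.get_finger_force())
bot.servo_line(tcp(g+[0,0,.12],d),rate=.08)
print(bot.get_grip_width(),bot.get_ft_force().round(2),bot.get_time_s())
P=place+[0,0,.09]; n=4
try:
    p0=bot.get_position(); L=np.linalg.norm(tcp(P,d2)-p0); print("L",L)
    bot.servo_line(tcp(P,d2),rate=L/4,rotation=Q2)
except bot.IKError as e: print("ik",e)
print(bot.get_position(),bot.get_q(),bot.get_time_s(),bot.get_grip_width())
for r in (.05,.06,.07,.08): print(r,bot.ik(tcp(place-r*d2,d2),Q2) is not None)
a=bot.snapshot("side")[100:260,150:350]; b=bot.snapshot("scene")[130:290,130:330]
cv2.imwrite("pics/held.png",np.hstack([x.repeat(2,0).repeat(2,1) for x in (a,b)]))
E
```

```text
w 0.049570339212361 29.81618195772171
0.04959539904210674 [ 0.35 -0.3  -3.77] 9.575
L 0.02077470148346368
[ 0.58965432 -0.06738583  0.16454025] [-0.19001337  1.11786667  0.67854599 -0.06719598  2.43565432 -1.64457442] 13.65 0.04970013729999102
0.05 True
0.06 True
0.07 True
0.08 True
```

View pics/held.png

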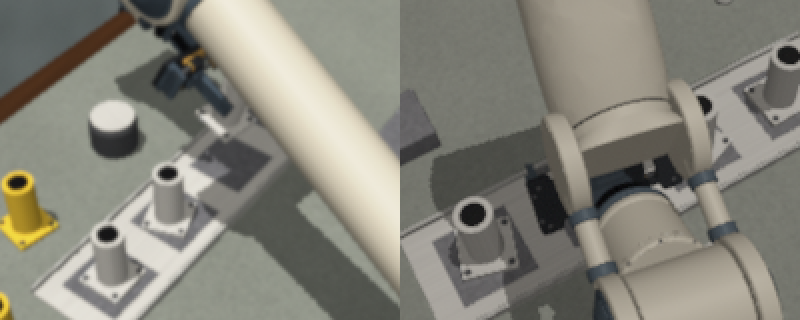

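Housing is held above its pad (side crop at about (225,130)), flange down. Now I lower it with a force stop, release and back off.

```bash
python3 - <<'E'
from plan import *
bot.servo_line(tcp(place+[0,0,.015],d2),rate=.08)
print("touch",bot.servo_line(tcp(place-[0,0,.004],d2),rate=.015,max_force=6),bot.get_position()-tcp(place,d2),bot.get_ft_force().round(1),bot.get_moment().round(2))
bot.ungrasp(); bot.sleep(.3)
bot.servo_line(tcp(place-.075*d2,d2),rate=.08,)
print(bot.get_time_s(),bot.get_ft_force().round(1))
for c in("side","scene"): 
    bot.snapshot(c)
    for n in("housing0","fallen"): print(c,n,[(round(x["confidence"],2),onplane(c,x["position"],.061).round(3).tolist()) for x in bot.pinpoint(n,c)])
a=bot.snapshot("side")[100:260,150:350]; b=bot.snapshot("wrist")
cv2.imwrite("pics/rel.png",np.hstack([cv2.resize(a,(400,320)),cv2.resize(b,(400,320))]))
E
```

```text
touch True [-0.00016071  0.00023363  0.00596125] [4.2 1.5 6.3] [ 0.12  0.02 -0.29]
17.7 [ 0.3 -0.2  0.2]
side housing0 [(0.76, [0.635, 0.445, 0.061]), (0.69, [0.581, -0.236, 0.061]), (0.6, [0.593, 0.102, 0.061]), (0.6, [0.761, 0.254, 0.061])]
side fallen [(0.85, [0.602, -0.061, 0.061])]
scene housing0 [(0.96, [0.601, 0.111, 0.061]), (0.9, [0.58, -0.224, 0.061]), (0.88, [0.641, 0.449, 0.061]), (0.73, [0.78, 0.26, 0.061]), (0.63, [0.59, 0.259, 0.061])]
scene fallen [(0.43, [0.605, -0.056, 0.061])]
```

View pics/rel.png

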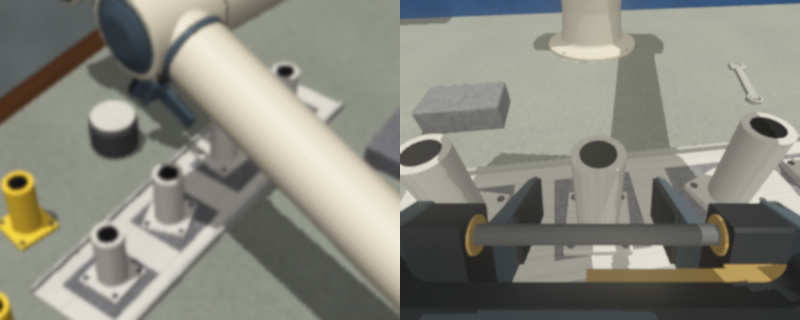

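```bash
python3 - <<'E'
from plan import *
p=tcp(place-.075*d2,d2)
for up in (.16,.13,.1,.07):
    try: bot.servo_line(p+[0,0,up],rate=.1); print("up",up); break
    except bot.IKError: pass
q=bot.get_q(); q[1]-=.35; print(q.round(2)); bot.move_j(q)
print(bot.get_position(),bot.get_time_s())
bot.move_j([-1.292,.3,1.2,0,1.5,-.096])
for c in("side","scene"):
    im=bot.snapshot(c); C=cam(c)
    for n in("housing0","fallen","station0"): print(c,n,[(round(x["confidence"],2),onplane(c,x["position"],.006 if n[0]=="s" else .061).round(3).tolist()) for x in bot.pinpoint(n,c)])
    cv2.imwrite(f"pics/{c}9.png",im)
a=cv2.imread("pics/side9.png")[110:270,150:350];b=cv2.imread("pics/scene9.png")[130:290,130:330]
cv2.imwrite("pics/end.png",np.hstack([cv2.resize(v,(400,320)) for v in(a,b)])); print(bot.get_time_s())
E
```

```text
up 0.13
[-0.19  0.86  0.27 -0.11  2.76 -1.69]
[ 0.62250479 -0.07055624  0.46401957] 20.4583
side housing0 [(0.97, [0.594, 0.252, 0.061]), (0.95, [0.585, -0.225, 0.061]), (0.95, [0.759, 0.265, 0.061]), (0.89, [0.605, 0.105, 0.061]), (0.69, [0.633, 0.447, 0.061])]
side fallen [(0.41, [0.564, 0.063, 0.061])]
side station0 [(0.82, [0.596, -0.078, 0.006]), (0.82, [0.585, 0.264, 0.006]), (0.81, [0.581, -0.216, 0.006]), (0.58, [0.585, 0.089, 0.006])]
scene housing0 [(0.96, [0.593, 0.103, 0.061]), (0.85, [0.775, 0.266, 0.061]), (0.83, [0.585, -0.222, 0.061]), (0.64, [0.648, 0.443, 0.061])]
scene fallen [(0.62, [0.611, -0.071, 0.061])]
scene station0 [(0.95, [0.585, 0.26, 0.006]), (0.73, [0.585, 0.096, 0.006]), (0.72, [0.581, -0.239, 0.006]), (0.71, [0.583, -0.066, 0.006]), (0.38, [0.798, 0.022, 0.006])]
23.15
```

View pics/end.png

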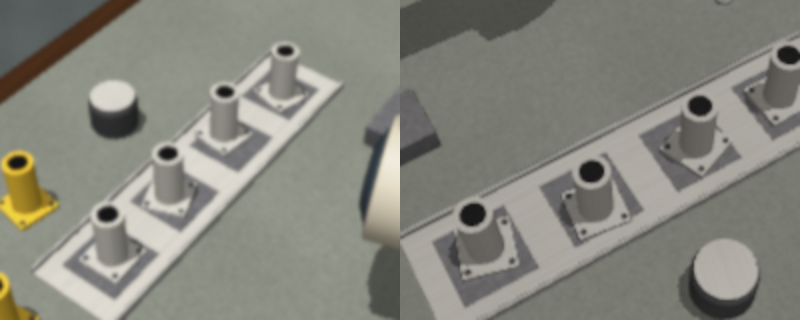

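All four stand; the restored one (side crop (225,92), scene crop (591,171)) looks set off towards +x on its pad. I'll measure that with the upright silhouette.

```bash
python3 - <<'E'
from fit import *
import fit
def up(p):
    c,s=np.cos(p[2]),np.sin(p[2]); return np.array([[c,-s,0],[s,c,0],[0,0,1]]),np.array([p[0],p[1],.061])
fit.pose=up
obs={"h":[], "f":[], "n":[]}
for c in("side","scene"):
    C=cam(c); bot.snapshot(c)
    ds=bot.cut_out("housing0",c)+bot.cut_out("fallen",c)
    for k,xy in(("f",(.603,-.067)),("n",(.594,.102)),("h",(.581,-.227))):
        px=proj(C,[*xy,.061])[0]
        m=[d for d in ds if np.hypot(*(np.add(d["bbox"][:2],d["bbox"][2:])/2-px))<12 and d["bbox"][2]-d["bbox"][0]<60]
        if m: obs[k].append((C,m[0]["mask"].astype(np.float32)))
for k,p in(("f",[.603,-.067,-.14]),("n",[.594,.102,.5]),("h",[.581,-.227,.1])):
    r=[fit.fit([o],p) for o in obs[k]]; print(k,[(v.x.round(4).tolist(),round(v.fun,3)) for v in r])
# dark bore and pad corner checks
for c,f,others in(("side",(262.5,155.5),[(292.5,135),(234,186.5),(203.5,217)]),("scene",(225.5,215.5),[(324,157),(279.5,183),(166.5,237)])):
    print(c,onplane(c,f,.116).round(3),[onplane(c,v,.116).round(3).tolist() for v in others])
E
```

```text
f [([0.6092, -0.0726, -0.1756], np.float64(0.086)), ([0.6074, -0.0706, -0.1288], np.float64(0.052))]
n [([0.5961, 0.1025, 0.3693], np.float64(0.049)), ([0.5931, 0.1043, 0.3848], np.float64(0.073))]
h [([0.5855, -0.2298, -0.2501], np.float64(0.06)), ([0.5817, -0.2264, -0.2639], np.float64(0.061))]
side [ 0.606 -0.072  0.116] [[0.583, -0.229, 0.116], [0.593, 0.104, 0.116], [0.587, 0.258, 0.116]]
scene [ 0.605 -0.068  0.116] [[0.586, 0.26, 0.116], [0.594, 0.105, 0.116], [0.582, -0.224, 0.116]]
```

It stands at (0.607, -0.071), about 21 mm off the pad's centre (0.586, -0.067). That's within the limit but not the middle, and there's time for a short correction with a vertical grasp.

```bash
python3 - <<'E'
from h import *
Q=quat([0,0,-1],[0,1,0]); a=np.array([.607,-.071,0]); b=np.array([.587,-.067,0]); Z=np.array([0,0,1.])
bot.move_to(a+.24*Z,Q)
hit=bot.servo_line(a+.095*Z,rate=.09,max_force=6); print("hit",hit,bot.get_time_s())
if not hit:
    bot.close_gripper(); print("w",bot.get_grip_width())
    bot.servo_line(a+.101*Z,rate=.03); f0=bot.get_ft_force(); print(f0.round(1))
    bot.servo_line(b+.101*Z,rate=.03)
    print("touch",bot.servo_line(b+.0935*Z,rate=.008,max_force=4),bot.get_position()[2],bot.get_ft_force().round(1))
    bot.ungrasp(); bot.sleep(.2)
bot.servo_line(bot.get_position()+.15*Z,rate=.12)
bot.move_j([-1.292,.3,1.2,0,1.5,-.096]); print(bot.get_time_s())
for c in("side","scene"):
    bot.snapshot(c)
    print(c,[(round(x["confidence"],2),onplane(c,x["position"],.061).round(3).tolist()) for x in bot.pinpoint("housing0",c)])
x=[bot.snapshot("side")[110:270,150:350],bot.snapshot("scene")[130:290,130:330]]
cv2.imwrite("pics/end2.png",np.hstack([cv2.resize(v,(400,320)) for v in x])); print(bot.get_time_s())
E
```

```text
hit False 27.5333
w 0.04976367687364769
[-0.1  0.4 -5.3]
touch True 0.0949104269672436 [-0.5  1.2  6.9]
34.825
side [(0.91, [0.592, 0.263, 0.061]), (0.86, [0.628, 0.455, 0.061]), (0.81, [0.766, 0.262, 0.061]), (0.7, [0.597, 0.115, 0.061]), (0.69, [0.583, -0.245, 0.061])]
scene [(0.98, [0.644, 0.448, 0.061]), (0.97, [0.592, 0.264, 0.061]), (0.97, [0.781, 0.261, 0.061]), (0.91, [0.586, -0.214, 0.061]), (0.61, [0.595, 0.106, 0.061])]
35.125
```

View pics/end2.png

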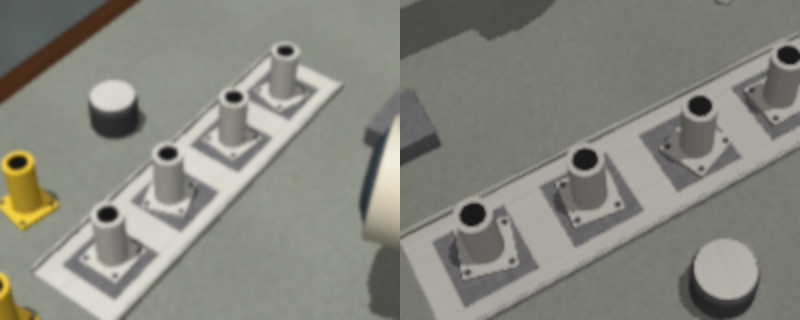

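The housing now stands upright and centred on its pad (side crop (233,120), scene crop (588,185)). Its neighbours and the tin have not moved, so I'm handing in.

```bash
python3 -c "
from cell import bot
print(bot.job_done())"
```

```text
the job is handed in; nothing more can be done
None
```

I stood the fallen housing upright on its flange at the middle of its pad, saw no movement of the other housings or the tin in the final pictures, and handed the job in at about 35 s (limit 51 s); the verdict was not shown.

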